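Close the colour pots at the make-up table

ROBOT

A 7-joint arm with a two-finger parallel gripper is mounted at the origin on the work surface. World frame = base frame: x ahead of the robot, y to its left, z up, the work surface at z = 0. Lengths are in mm, angles in rad, forces in N, time in s.
With the tool pointing down it reaches from about 400 to 875 mm from the base axis. Payload 4.4 kg.
Tool frame: the origin (TCP) lies at the very end of the fingers, on their centre line; the grasp point (between the pads) lies 19 mm behind it; z points along the fingers, y is the line along which they close (so a half turn about z gives the same grasp; the last joint's range is limited). The gripper opens to 85 mm and grips with 20 to 120 N. Pads are 22 mm wide; open, the fingers measure 114 mm over their backs; the gripper's body (76 mm by 85 mm) begins 54 mm behind the grasp point. The pads swing forward as they close: fully open they stand 13 mm farther back than shut.
Start: joints at [1.037, 0.628, 0.038, 1.517, -0.027, 0.996, -0.02], TCP at [293.129, -580.167, 231.313] pointing down, gripper open.
Joint ranges: [-3.06, 3.06], [-0.37, 2.12], [-1.25, 1.32], [0.18, 2.47], [-1.1, 4.24], [0.23, 1.98], [-2.94, 2.94]. Speed limits (rad/s): [2.57, 2.57, 3.14, 3.14, 3.14, 3.14, 3.14].

INTERFACE

Orientations are given as [roll, pitch, yaw] about the fixed x, y, z axes, in that order (R = Rz(yaw) Ry(pitch) Rx(roll)).
In Python, from cell import sensors, get_image, camera_params, order gives the robot as it stands.
- The arm moves only by the shell command python3 -m inch 'ROWS' [OPENING]. ROWS is JSON, a list that holds one entry, the list of rows, each a list of 4 numbers: the shift along the tool's x, y, z in cm, then the turn about the tool's z in degrees. A call has 1 to 8 rows; each row is the pose to reach, as a shift and turn from the pose commanded when the call began, along the tool's axes at that moment; what a row does not reach only later rows make up. A row lasts 1/12 s, in which the tool goes at most 41.7 mm and 7.16 degrees, less where a joint would pass 70% of its speed; a pose out of reach is approached as far as the arm can. A call with a gripper value outside its range is refused whole. OPENING is the finger opening in cm, from 0 to 8.54, set as the call begins (- or left out, the last holds). The fingers move at their own pace and stop on an object; the grip force is fixed at half the most. Time passes only in rows, so rows that repeat a pose let the fingers close. It gives the time, the measured TCP pose, the force, the opening and the grip force at its end, in the units of the state.
- sensors.read_state(): the state, without advancing time (a new reading comes with each control period).
- get_image(name): name is "scene" or "top" or "wrist"; returns the picture (480x640x3 uint8, blue, green, red); there is no depth.
- camera_params(name): a dict with "mtx" (3x3 intrinsics, pixels), "rvec" (rotation vector, rad) and "tvec" (3), from world to camera coordinates, as OpenCV has them. Camera axes: x right, y down, z forward; pixel columns grow to the right and rows downward; lengths in mm; the calibration is good to about 2 mm. A picture is of the moment at which its call begins: read the wrist's pose just before it. camera_params takes no time and is no camera call; for the wrist camera it gives the pose at the moment of the call.
- order.finish_job(): hands the job in; it is judged then, once.
The state is a dict: "clock": time; "qpos": joint angles; "qd": joint speeds; "tau": joint torques, N m; "eef_pos": TCP position; "tool_rot": TCP orientation; "force": force on the tool from outside, world axes, zero at the start; "torque": the same for the moment, N m; "width": finger opening in mm; "gripper_force": force on a finger pad.
Only numpy, scipy, OpenCV 4.12 (cv2) and the standard library are available. Lean on these libraries where they do the work, as an engineer would, in place of code of your own. Each camera call takes 0.05 s, during which the arm holds its last target. There are 200 camera calls.

TASK

The make-up is done: close the four open colour pots. Put each loose black lid on the pot whose colour matches the disc on the lid, lowered on (not dropped) and sitting level and fully home; never lay a lid over a pot of another colour, or it will be soiled. Leave the pots standing where they are, and do not disturb the pot that is already closed or the powder jar.

Things in the scene. Friction and masses are not known exactly. Their poses are not given: they have to be found in the camera images.
- lid_green_centre (a point): Loose black push-on pot lid with a gold-ringed green disc, 37 mm wide, on its top; lies top up on the table at the start. 50 mm wide, 16 mm high, 25 g; hollow from below: round cavity 45 mm wide and 12 mm deep, wall 2.5 mm. This point is its centre, 8 mm above its lower rim; z points to its top.
- lid_yellow_centre (a point): Loose black push-on pot lid with a gold-ringed yellow disc, 37 mm wide, on its top; lies top up on the table at the start. 50 mm wide, 16 mm high, 25 g; hollow from below: round cavity 45 mm wide and 12 mm deep, wall 2.5 mm. This point is its centre, 8 mm above its lower rim; z points to its top.
- lid_violet_centre (a point): Loose black push-on pot lid with a gold-ringed violet (blue-purple) disc, 37 mm wide, on its top; lies top up on the table at the start. 50 mm wide, 16 mm high, 25 g; hollow from below: round cavity 45 mm wide and 12 mm deep, wall 2.5 mm. This point is its centre, 8 mm above its lower rim; z points to its top.
- lid_coral_centre (a point): Loose black push-on pot lid with a gold-ringed coral (orange-red) disc, 37 mm wide, on its top; lies top up on the table at the start. 50 mm wide, 16 mm high, 25 g; hollow from below: round cavity 45 mm wide and 12 mm deep, wall 2.5 mm. This point is its centre, 8 mm above its lower rim; z points to its top.
- pot_green: Loose white open pot, standing, with green pressed colour, 33 mm wide, showing in its mouth. Body 48 mm wide up to a shoulder 22 mm above the table, then a neck that starts 41.6 mm wide and rounds in to 35.6 mm at its top, 33 mm above the table; about 130 g. Origin: centre of the underside, z up. A lid that is home rests with its rim on the shoulder (lid centre 30 mm above this origin, closed pot 38 mm high).
- pot_yellow: Loose white open pot, standing, with yellow pressed colour, 33 mm wide, showing in its mouth. Body 48 mm wide up to a shoulder 22 mm above the table, then a neck that starts 41.6 mm wide and rounds in to 35.6 mm at its top, 33 mm above the table; about 130 g. Origin: centre of the underside, z up. A lid that is home rests with its rim on the shoulder (lid centre 30 mm above this origin, closed pot 38 mm high).
- pot_violet: Loose white open pot, standing, with violet (blue-purple) pressed colour, 33 mm wide, showing in its mouth. Body 48 mm wide up to a shoulder 22 mm above the table, then a neck that starts 41.6 mm wide and rounds in to 35.6 mm at its top, 33 mm above the table; about 130 g. Origin: centre of the underside, z up. A lid that is home rests with its rim on the shoulder (lid centre 30 mm above this origin, closed pot 38 mm high).
- pot_coral: Loose white open pot, standing, with coral (orange-red) pressed colour, 33 mm wide, showing in its mouth. Body 48 mm wide up to a shoulder 22 mm above the table, then a neck that starts 41.6 mm wide and rounds in to 35.6 mm at its top, 33 mm above the table; about 130 g. Origin: centre of the underside, z up. A lid that is home rests with its rim on the shoulder (lid centre 30 mm above this origin, closed pot 38 mm high).
- closed_pot_centre (a point): Bystander: a fifth pot of the same make, already closed, black lid with a pearl-white disc; one piece, 50 mm wide, 38 mm high. The point is its centre, 19 mm above its underside.
- powder_jar_centre (a point): Bystander: a clear jar of face powder with a pink lid, 64 mm wide, 45 mm high. The point is its centre, 22.5 mm above its underside.
Things that resemble listed ones, but are neither listed nor needed, are in the scene too. What is shaped like the part that bears lid_green_centre but white is not meant.

How it is judged:
By the outcome, as a careful person would: the job done as asked, in the order asked, and still so for the second after the job is handed in, with the robot touching nothing.
It also fails if it takes over 104 s, if anything falls off the work surface, if the arm or the gripper's body presses on something with over 40 N, if the wrist force passes 120 N, or if a joint passes its speed limit or range.

## Working session

There is one attempt and no reset: what is moved stays moved. The work goes in short steps, Python scripts to look and compute and a shell command to move; the robot and the scene stay as the last step left them, time stands still between calls to the robot, and variables do not carry over. Pictures are saved under pics/ and viewed, at most 14 in all, crops included, and the job is handed in when it is done.

```bash
ls; mkdir -p pics; python3 - <<'E'
from cell import *
import cv2
s=sensors.read_state(); print(s)
for n in("scene","top"):
    cv2.imwrite(f"pics/{n}0.png",get_image(n)); print(n,camera_params(n))
E
```

```text
pics
{'clock': 0.0, 'qpos': array([ 1.03717604,  0.62934983,  0.03839865,  1.51836417, -0.02699017,
        0.99626176, -0.02000728]), 'qd': array([ 3.44708735e-04, -3.17153183e-04, -6.35537380e-04,  7.11607555e-04,
       -7.01381379e-04,  2.92691009e-03,  2.33207029e-05]), 'tau': array([-5.60856893e-05, -5.63400471e+01,  1.22657586e+00, -1.93445581e+01,
        1.11366645e-02,  1.04343405e-02,  3.00363531e-06]), 'eef_pos': array([ 292.88270594, -579.59065466,  230.38710153]), 'tool_rot': array([-3.13972620e+00,  7.35098674e-06,  4.67853471e-01]), 'force': array([-0.22204617, -0.12922469, -0.247344  ]), 'torque': array([-0.00377804, -0.03237183,  0.05181918]), 'gripper_force': 0.0, 'width': 85.32517509547853}
scene {'mtx': array([[621.61595895,   0.        , 321.13370452],
       [  0.        , 621.61595895, 239.76283045],
       [  0.        ,   0.        ,   1.        ]]), 'rvec': array([ 0.78080839,  2.67826626, -0.93284217]), 'tvec': array([ 474.21367413, -225.86370041, 1208.47020434])}
top {'mtx': array([[472.36662637,   0.        , 321.56332531],
       [  0.        , 472.36662637, 240.50443904],
       [  0.        ,   0.        ,   1.        ]]), 'rvec': array([ 2.10396535, -2.14527095,  0.18248132]), 'tvec': array([  8.40202285, 586.68527364, 826.02804277])}
```

View pics/scene0.png

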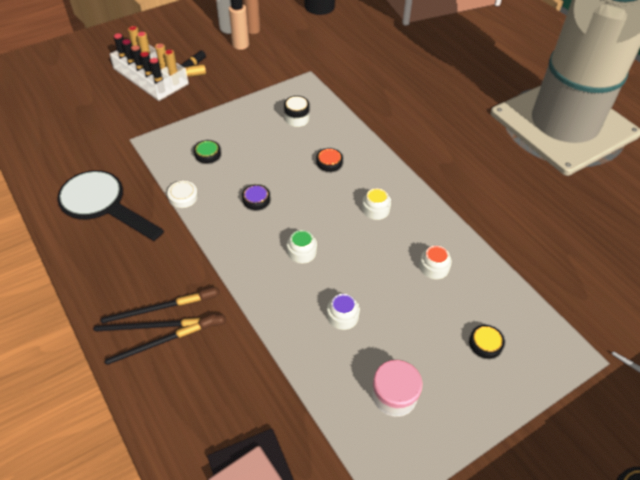

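View pics/top0.png

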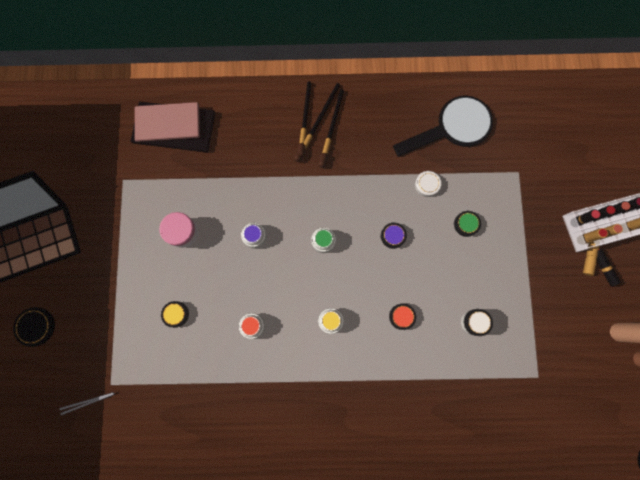

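The scene and top views agree. In the top view, the pots are violet (253,234), green (323,238), coral (251,326) and yellow (331,321). The lids are violet (394,235), green (468,223), coral (403,317) and yellow (174,314). A white decoy lid is at (428,183), the closed pot at (479,322) and the powder jar at (177,229).

```bash
cat > h.py <<'E'
import numpy as np, cv2
from cell import sensors,get_image,camera_params
HUE={'green':(45,80),'yellow':(20,34),'violet':(112,140),'coral':(0,10)}
def blobs(img,c,amin=60):
    h=cv2.cvtColor(img,cv2.COLOR_BGR2HSV); lo,hi=HUE[c]
    m=cv2.inRange(h,(lo,140 if c!='violet' else 100,90),(hi,255,255))
    m=cv2.morphologyEx(m,cv2.MORPH_OPEN,np.ones((3,3)))
    out=[]
    for k in cv2.findContours(m,cv2.RETR_EXTERNAL,cv2.CHAIN_APPROX_NONE)[0]:
        if cv2.contourArea(k)>amin: e=cv2.fitEllipse(cv2.convexHull(k)); out.append((*e[0],*e[1]))
    return out
def ray(cp,uv):
    R=cv2.Rodrigues(cp['rvec'])[0]; o=-R.T@cp['tvec']
    n=cv2.undistortPoints(np.array([[uv]],float),cp['mtx'],None)[0,0]
    return o,R.T@np.array([*n,1.])
def onplane(cp,uv,z):
    o,d=ray(cp,uv); return o+d*(z-o[2])/d[2]
def tri(ca,ua,cb,ub):
    P=[c['mtx']@np.c_[cv2.Rodrigues(c['rvec'])[0],c['tvec']] for c in(ca,cb)]
    X=cv2.triangulatePoints(*P,np.array(ua,float),np.array(ub,float))[:,0]; return X[:3]/X[3]
E
python3 - <<'E'
from h import *
ct,cs=camera_params('top'),camera_params('scene'); T,S=cv2.imread('pics/top0.png'),cv2.imread('pics/scene0.png')
np.set_printoptions(precision=1,suppress=True)
for c in HUE:
    bs=[b for b in blobs(S,c)]
    for b in blobs(T,c):
        p=onplane(ct,b[:2],16)
        if not(400<np.hypot(p[0],p[1])<880 and p[0]<640):continue
        q=min(bs,key=lambda s:np.linalg.norm(onplane(cs,s[:2],16)-p))
        print(c,np.array(b),'top z16',p[:2],'z30',onplane(ct,b[:2],30)[:2],'scene z16',onplane(cs,q[:2],16)[:2],'tri',tri(ct,b[:2],cs,q[:2]))
for n,u,z in(('closed',(479,322),38),('jar',(177,229),45),('white',(428,183),16)): print(n,onplane(ct,u,z))
E
```

```text
yellow [330.4 320.4  15.6  16.1] top z16 [440.3 -16.6] z30 [440.1 -16.5] scene z16 [432.5 -28.9] tri [441.3 -17.5  31.3]
yellow [173.2 313.6  19.6  21.1] top z16 [458.5 280.3] z30 [458.1 275.9] scene z16 [461.7 280.3] tri [459.6 280.1  13.6]
violet [393.8 234.3  18.   18.9] top z16 [ 602.8 -143.1] z30 [ 600.1 -141. ] scene z16 [ 605.5 -143.2] tri [ 604.2 -144.2   14.1]
violet [251.9 233.1  15.   15.7] top z16 [610.7 132.5] z30 [607.9 130.3] scene z16 [603.2 121.2] tri [608.7 129.3  31. ]
coral [250.  325.5  15.9  16.4] top z16 [433.8 134.8] z30 [433.7 132.6] scene z16 [425.7 123.3] tri [434.6 131.5  31.3]
coral [402.9 316.3  21.   21.7] top z16 [ 445.3 -153.1] z30 [ 445.1 -150.8] scene z16 [ 449.  -152.9] tri [ 446.6 -154.6   13.1]
closed [ 432.1 -288.    38. ]
jar [615.7 269.7  45. ]
white [ 704.6 -215.4   16. ]
```

```bash
sed -i "s/140 if c!='violet' else 100,90)/110 if c!='violet' else 100,60)/;s/'green':(45,80)/'green':(40,90)/" h.py
python3 - <<'E'
from h import *
ct,cs=camera_params('top'),camera_params('scene'); T,S=cv2.imread('pics/top0.png'),cv2.imread('pics/scene0.png')
np.set_printoptions(precision=1,suppress=True)
c='green'; bs=blobs(S,c)
print(cv2.cvtColor(T,cv2.COLOR_BGR2HSV)[[223,238],[468,323]])
for b in blobs(T,c):
    p=onplane(ct,b[:2],16)
    if not(400<p[0]<680 and bs): continue
    q=min(bs,key=lambda s:np.linalg.norm(onplane(cs,s[:2],16)-p))
    print(np.array(b),'z16',p,'z30',onplane(ct,b[:2],30),'tri',tri(ct,b[:2],cs,q[:2]))
E
python3 -m inch '[[[0,0,0,7],[0,0,0,14],[0,0,0,21],[0,0,0,26.8],[0,0,0,26.8],[0,0,0,26.8],[0,0,0,26.8]]]' 7
```

```text
[[ 65 138 140]
 [ 65 138 144]]
[323.  238.   14.5  14.5] z16 [598.2  -5.7  16. ] z30 [595.6  -5.7  30. ] tri [596.5  -6.7  31.7]
[468.4 222.3  18.6  19.1] z16 [ 623.5 -289.2   16. ] z30 [ 620.5 -284.8   30. ] tri [ 625.  -290.7   13.3]
clock: 0.68
eef_pos: [293.1, -579.9, 231.0]
tool_rot: [-3.141, 0.0, 0.003]
force: [0.5, 0.9, -0.3]
width: 69.9
gripper_force: 0.0
```

```bash
python3 -m inch '[[[2.8,-2.4,0.5,0],[5.5,-4.8,1,0],[8.3,-7.2,2,0],[11,-9.7,3,0],[13.8,-12.1,4,0],[16.5,-14.5,5,0],[16.5,-14.5,5,0]]]' 7
python3 -m inch '[[[2.8,-2.4,0.5,0],[5.5,-4.8,1,0],[8.3,-7.2,2,0],[11,-9.7,3,0],[13.8,-12.1,4,0],[16.6,-14.5,5,0],[16.6,-14.5,5,0],[16.6,-14.5,5,0]]]' 7
python3 - <<'E'
from h import *
np.set_printoptions(precision=1,suppress=True)
cp=camera_params('wrist');I=get_image('wrist');cv2.imwrite('pics/w1.png',I)
R=cv2.Rodrigues(cp['rvec'])[0];print('cam',-R.T@cp['tvec'],R)
for b in blobs(I,'green'): print(b,onplane(cp,b[:2],16))
print(sensors.read_state()['eef_pos'])
E
```

```text
clock: 1.27
eef_pos: [465.7, -425.8, 178.9]
tool_rot: [-3.133, -0.003, 0.014]
force: [-0.2, 1.1, -0.1]
width: 70.2
gripper_force: 0.0
clock: 1.93
eef_pos: [625.9, -286.4, 130.0]
tool_rot: [-3.139, 0.0, 0.007]
force: [-0.7, -0.9, -0.6]
width: 69.9
gripper_force: 0.0
cam [ 703.2 -286.5  271.9] [[ 0.  -1.  -0. ]
 [-1.  -0.   0.3]
 [-0.3  0.  -1. ]]
(315.91644287109375, 237.31423950195312, 44.260066986083984, 46.018009185791016) [ 624.7 -287.2   16. ]
[ 624.2 -289.4  130.7]
```

View pics/w1.png

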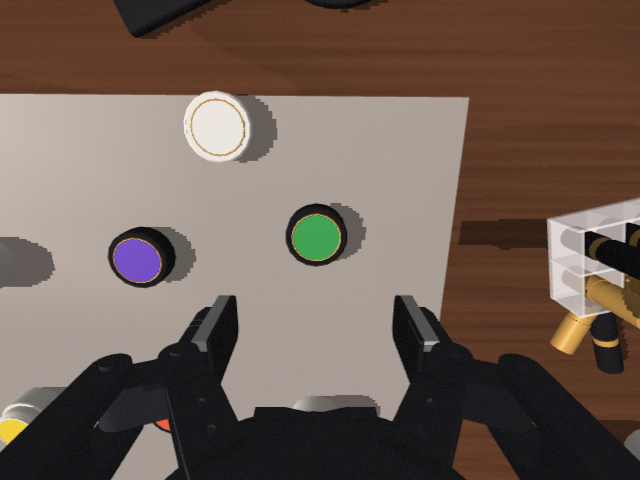

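The wrist view shows the green lid at (316,237), centred between the open fingers, and the violet lid at (137,258). Its ray agrees with the top view to within 2 mm, so I descend and grip.

```bash
python3 -m inch '[[[0,0,3.5,0],[0,0,7,0],[0,0,10,0],[0,0,11.8,0],[0,0,12.6,0],[0,0,12.6,0],[0,0,12.6,0]]]' 7
python3 -m inch '[[[0,0,0,0],[0,0,0,0],[0,0,0,0],[0,0,0,0],[0,0,0,0],[0,0,0,0],[0,0,0,0]]]' 4
python3 -m inch '[[[0,0,-0.5,0],[0,0,-2,0],[0,0,-4,0],[0,0,-6.5,0],[0,0,-9,0],[0,0,-9,0],[0,0,-9,0]]]' 4
python3 - <<'E'
from h import *
np.set_printoptions(precision=1,suppress=True)
cp=camera_params('wrist');I=get_image('wrist');cv2.imwrite('pics/w2.png',I)
s=sensors.read_state()['eef_pos'];print(s)
for z in(16,100,108,115):
  for b in blobs(I,'green'): print(b,z,onplane(cp,b[:2],z)-s)
E
```

```text
clock: 2.57
eef_pos: [624.0, -291.9, 6.3]
tool_rot: [3.141, -0.001, -0.001]
force: [-0.1, -0.6, 1.2]
width: 69.9
gripper_force: 0.0
clock: 3.15
eef_pos: [625.4, -291.2, 8.1]
tool_rot: [3.14, -0.003, 0.0]
force: [-1.2, -0.6, 5.8]
width: 47.1
gripper_force: 60.6
clock: 3.73
eef_pos: [625.8, -290.9, 98.8]
tool_rot: [3.139, -0.005, 0.0]
force: [-0.9, -0.4, -0.9]
width: 46.6
gripper_force: 61.6
[ 624.6 -290.2   97. ]
(314.82037353515625, 314.6124572753906, 73.05365753173828, 81.7203140258789) 16 [-50.5  -1.  -81. ]
(314.82037353515625, 314.6124572753906, 73.05365753173828, 81.7203140258789) 100 [-2.6 -0.9  3. ]
(314.82037353515625, 314.6124572753906, 73.05365753173828, 81.7203140258789) 108 [ 1.9 -0.9 11. ]
(314.82037353515625, 314.6124572753906, 73.05365753173828, 81.7203140258789) 115 [ 5.9 -0.8 18. ]
```

View pics/w2.png

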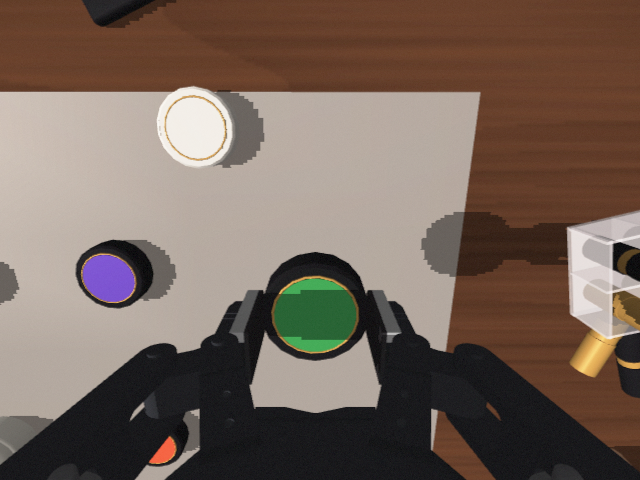

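Green lid is held level, with its disc at (315,315), and the fingers are squarely on it. Next I move short of the green pot and measure the pot from the wrist.

```bash
python3 -m inch '[[[-0.5,-1,-1,0],[-1,-3.5,-2,0],[-2,-7,-3,0],[-3,-10.5,-3,0],[-4,-14,-3,0],[-5,-17.5,-3,0],[-6,-21,-3,0],[-6.8,-24.4,-3,0]]]' 4
python3 -m inch '[[[0,-2,0,0],[0,-3.5,0,0],[0,-4,0,0],[0,-4,0,0],[0,-4,0,0],[0,-4,0,0],[0,-4,0,0],[0,-4,0,0]]]' 4
cat > look.py <<'E'
import sys; from h import *
np.set_printoptions(precision=1,suppress=True)
n,*cs=sys.argv[1:]
P=[];E=[]
for k in range(4):
    s=sensors.read_state(); E.append(s['eef_pos']); cp=camera_params('wrist'); I=get_image('wrist')
    P.append({c:[(round(b[0]),round(b[1]),round(b[3]),onplane(cp,b[:2],float(z))) for b in blobs(I,c,300)] for c,z in(a.split(':') for a in cs)})
cv2.imwrite(f'pics/{n}.png',I)
e=np.mean(E,0); print('tcp',e,np.ptp(E,0),'w',s['width'])
for c in P[0]:
    for i,b in enumerate(P[0][c]):
        try: m=np.mean([p[c][i][3] for p in P],0); print(c,b[:3],m,'rel',m-e)
        except IndexError: pass
E
python3 look.py w3 green:32.5
```

```text
clock: 4.45
eef_pos: [553.6, -43.6, 125.1]
tool_rot: [-3.141, 0.003, 0.0]
force: [1.1, 0.1, 0.1]
width: 47.5
gripper_force: 61.6
clock: 5.12
eef_pos: [556.0, -7.6, 125.3]
tool_rot: [3.141, 0.0, -0.002]
force: [0.7, 0.1, 1.0]
width: 46.9
gripper_force: 61.6
tcp [556.1  -7.2 125.3] [0.1 0.8 0. ] w 46.64230108200432
green (315, 315, 82) [498.   -7.4  32.5] rel [-58.1  -0.2 -92.8]
green (310, 190, 45) [596.2  -4.7  32.5] rel [ 40.1   2.5 -92.8]
```

View pics/w3.png

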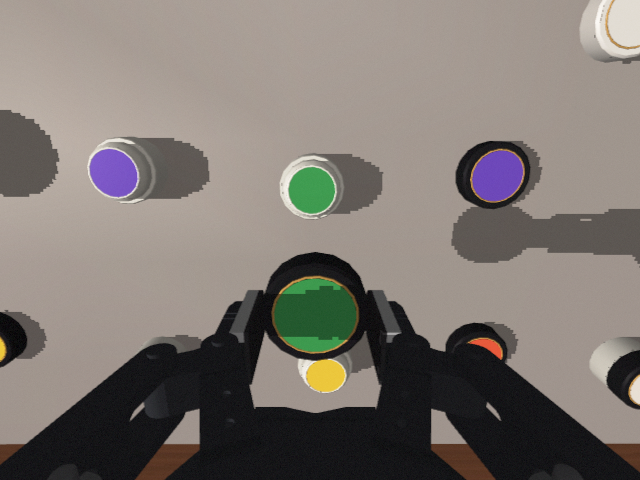

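The wrist view shows the green pot at (312,190) ahead of the held lid at (315,315). I move over the pot and lower the lid in stages.

```bash
python3 -m inch '[[[1.5,-0.1,0,0],[3,-0.2,0,0],[3.9,-0.26,1,0],[3.9,-0.26,3,0],[3.9,-0.26,5.5,0],[3.9,-0.26,7.5,0],[3.9,-0.26,8.5,0],[3.9,-0.26,8.5,0]]]' 4
python3 -m inch '[[[0,0,0.3,0],[0,0,0.5,0],[0,0,0.7,0],[0,0,0.8,0],[0,0,0.9,0],[0,0,1,0],[0,0,1,0],[0,0,1,0]]]' 4
python3 -m inch '[[[0,0,0.1,0],[0,0,0.2,0],[0,0,0.3,0],[0,0,0.3,0],[0,0,0.3,0]]]' 4
python3 look.py w4 green:37.5
```

```text
clock: 5.98
eef_pos: [593.4, -3.7, 37.7]
tool_rot: [3.141, 0.004, -0.0]
force: [-0.8, -0.2, 0.1]
width: 47.2
gripper_force: 61.6
clock: 6.65
eef_pos: [595.2, -3.5, 30.5]
tool_rot: [-3.142, -0.0, 0.0]
force: [0.2, 1.1, -0.2]
width: 47.0
gripper_force: 61.6
clock: 7.07
eef_pos: [595.4, -3.7, 29.6]
tool_rot: [-3.141, -0.001, -0.0]
force: [-5.2, 1.1, 17.9]
width: 46.6
gripper_force: 63.8
tcp [595.4  -3.7  29.6] [0.  0.1 0. ] w 46.98383247238496
green (315, 315, 82) [595.2  -3.8  37.5] rel [-0.2 -0.2  7.9]
```

View pics/w4.png

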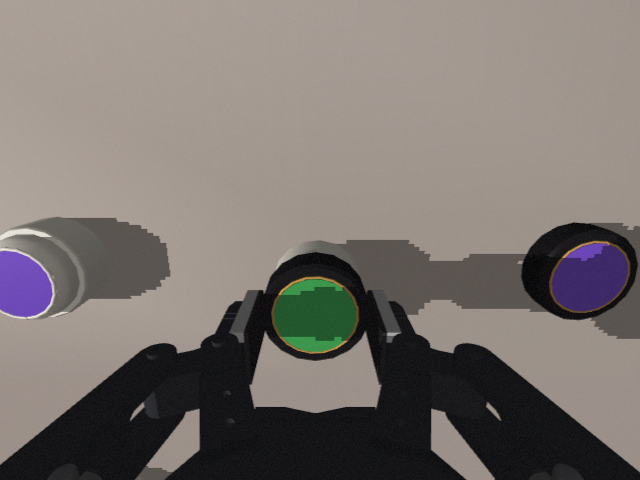

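Contact force rose only at the seated height (TCP z 29.6, which is the grasp height plus 22). The lid looks level on the pot, so I unload, release, rise and check.

```bash
python3 -m inch '[[[0,0,-0.1,0],[0,0,-0.1,0],[0,0,-0.1,0],[0,0,-0.1,0]]]' 4
python3 -m inch '[[[0,0,0,0],[0,0,0,0],[0,0,0,0],[0,0,0,0],[0,0,0,0],[0,0,0,0]]]' 6.5
python3 -m inch '[[[0,0,-0.5,0],[0,0,-2,0],[-0.5,0,-5,0],[-2,0,-8,0],[-4,0,-10,0],[-4,0,-10,0],[-4,0,-10,0],[-4,0,-10,0]]]' 6.5
python3 look.py w5 green:38 violet:16 violet:32.5 coral:16; python3 - <<'E'
from h import *
I=cv2.imread('pics/w5.png'); cp=camera_params('wrist')
for b in blobs(I,'violet',300): print('violet',np.round(b,1),onplane(cp,b[:2],16),onplane(cp,b[:2],32.5))
E
```

```text
clock: 7.6
eef_pos: [595.3, -3.6, 29.8]
tool_rot: [-3.141, -0.001, -0.0]
force: [-3.2, 0.9, 11.6]
width: 46.9
gripper_force: 63.0
clock: 8.1
eef_pos: [595.0, -3.6, 28.1]
tool_rot: [3.142, 0.0, 0.0]
force: [-0.1, -0.1, 0.5]
width: 65.2
gripper_force: 0.0
clock: 8.77
eef_pos: [555.6, -3.4, 128.3]
tool_rot: [-3.141, -0.001, 0.0]
force: [-0.4, 0.0, 0.8]
width: 65.1
gripper_force: 0.0
tcp [555.4  -3.4 127.7] [0.4 0.1 1. ] w 64.54246511877817
green (315, 192, 53) [594.7  -3.5  38. ] rel [ 39.3  -0.1 -89.7]
violet (500, 175, 54) [ 605.8 -132.6   32.5] rel [  50.4 -129.1  -95.2]
violet (121, 171, 50) [608.3 131.3  32.5] rel [ 52.9 134.7 -95.2]
coral (482, 349, 40) [ 452.6 -150.9   16. ] rel [-102.8 -147.5 -111.7]
violet [500.6 173.9  45.4  53.9] [ 603.84009769 -141.60621307   16.        ] [ 605.71712614 -132.62092633   32.5       ]
violet [119.4 170.5  42.4  50.7] [606.48231226 140.60745297  16.        ] [608.18708571 131.19426592  32.5       ]
```

View pics/w5.png

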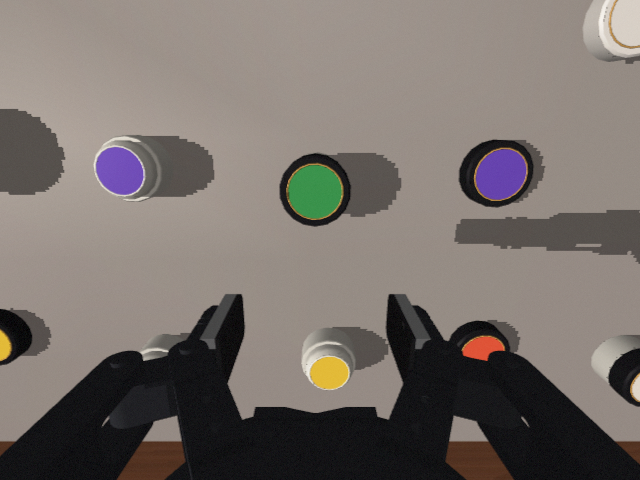

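The green lid is home, level and centred on its pot at (315,192), and the pot has not moved (594.7,-3.5). Next is the violet lid at (500,174).

```bash
python3 -m inch '[[[1,3,0,0],[2,6,0,0],[3,9,0,0],[4,12,0,0],[4.8,13.9,0,0],[4.8,13.9,2,0],[4.8,13.9,5,0],[4.8,13.9,5,0]]]' 6.5
python3 -m inch '[[[0,0,2,0],[0,0,4,0],[0,0,5.5,0],[0,0,6.5,0],[0,0,6.9,0],[0,0,6.9,0],[0,0,6.9,0]]]' 6.5
python3 -m inch '[[[0,0,0,0],[0,0,0,0],[0,0,0,0],[0,0,0,0],[0,0,0,0],[0,0,0,0],[0,0,0,0]]]' 4
python3 -m inch '[[[0,0,-0.5,0],[0,0,-2,0],[0,0,-4,0],[0,0,-7,0],[0,0,-10,0],[0,0,-12,0],[0,0,-12,0],[0,0,-12,0]]]' 4
python3 -m inch '[[[-0.5,-2,0,0],[-1,-5,0,0],[-1.5,-8,0,0],[-2,-11,0,0],[-2.5,-14,0,0],[-3,-17,0,0],[-3.6,-20.5,0,0],[-3.6,-23,0,0]]]' 4
python3 -m inch '[[[0,-2,0,0],[0,-4,0,0],[0,-4.4,0,0],[0,-4.4,0,0],[0,-4.4,0,0],[0,-4.4,0,0],[0,-4.4,0,0]]]' 4
python3 look.py w6 violet:32.5
```

```text
clock: 9.63
eef_pos: [599.4, -142.0, 72.8]
tool_rot: [-3.139, 0.01, -0.001]
force: [-1.2, 1.2, -1.4]
width: 65.4
gripper_force: 0.0
clock: 10.22
eef_pos: [603.6, -142.6, 10.0]
tool_rot: [3.141, -0.001, 0.0]
force: [0.5, -0.4, 0.9]
width: 64.5
gripper_force: 0.0
clock: 10.8
eef_pos: [604.0, -142.7, 11.3]
tool_rot: [3.141, -0.002, 0.0]
force: [-0.5, 0.4, 7.1]
width: 46.0
gripper_force: 60.2
clock: 11.47
eef_pos: [604.2, -142.7, 131.3]
tool_rot: [3.141, -0.004, 0.0]
force: [-0.2, 0.3, -0.4]
width: 45.3
gripper_force: 61.3
clock: 12.13
eef_pos: [564.4, 90.9, 128.0]
tool_rot: [-3.14, 0.004, 0.002]
force: [0.1, 0.2, -0.4]
width: 45.6
gripper_force: 61.3
clock: 12.72
eef_pos: [567.2, 129.2, 129.2]
tool_rot: [3.14, 0.0, -0.003]
force: [-0.2, -0.2, -0.2]
width: 45.3
gripper_force: 61.3
tcp [567.2 129.8 129.3] [0.1 1.1 0.1] w 45.744533216209625
violet (315, 310, 80) [511.1 129.6  32.5] rel [-56.1  -0.2 -96.8]
violet (312, 188, 45) [608.2 131.1  32.5] rel [ 41.    1.3 -96.8]
```

View pics/w6.png

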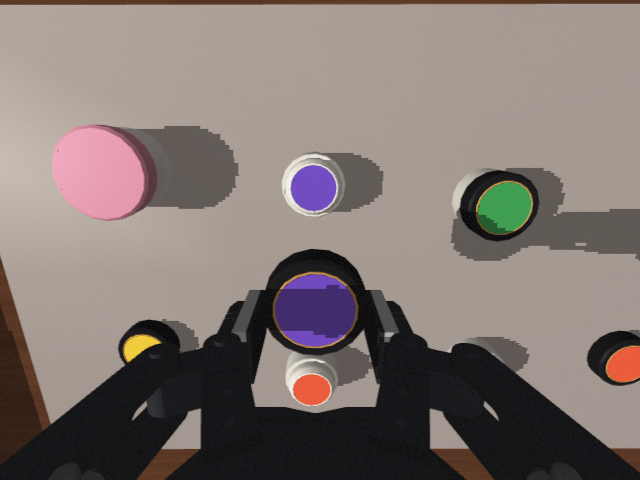

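The violet lid is held level with its disc at (315,310), and the violet pot is ahead at (312,188). I place it the same way, descending about 96 mm.

```bash
python3 -m inch '[[[1.5,-0.1,0,0],[3,-0.15,0,0],[4,-0.15,1,0],[4,-0.15,3,0],[4,-0.15,5.5,0],[4,-0.15,7.5,0],[4,-0.15,8.3,0],[4,-0.15,8.3,0]]]' 4
python3 -m inch '[[[0,0,0.3,0],[0,0,0.5,0],[0,0,0.7,0],[0,0,0.8,0],[0,0,0.9,0],[0,0,1,0],[0,0,1,0],[0,0,1,0]]]' 4
python3 -m inch '[[[0,0,0.1,0],[0,0,0.2,0],[0,0,0.3,0],[0,0,0.3,0],[0,0,0.3,0]]]' 4
```

```text
clock: 13.58
eef_pos: [605.5, 132.4, 44.3]
tool_rot: [3.141, 0.004, -0.0]
force: [0.0, -0.5, 0.2]
width: 45.5
gripper_force: 61.4
clock: 14.25
eef_pos: [607.2, 133.0, 36.4]
tool_rot: [-3.142, -0.0, 0.0]
force: [0.3, 0.5, -0.9]
width: 45.9
gripper_force: 61.4
clock: 14.67
eef_pos: [607.1, 132.9, 33.4]
tool_rot: [-3.142, -0.0, 0.0]
force: [-0.9, 0.2, 1.4]
width: 45.2
gripper_force: 61.6
```

```bash
python3 -m inch '[[[0,0.1,0,0],[0,0.1,0.1,0],[0,0.1,0.2,0],[0,0.1,0.25,0],[0,0.1,0.25,0],[0,0.1,0.25,0]]]' 4
python3 look.py w7 violet:37.5
```

```text
clock: 15.17
eef_pos: [607.2, 132.2, 32.8]
tool_rot: [-3.141, -0.0, 0.0]
force: [-3.5, 0.5, 16.1]
width: 45.5
gripper_force: 64.1
tcp [607.2 132.2  32.8] [0. 0. 0.] w 45.535303911067295
violet (315, 310, 80) [607.6 132.   37.5] rel [ 0.4 -0.2  4.7]
```

```bash
python3 -m inch '[[[0,0,-0.2,0],[0,0,-0.2,0],[0,0,-0.2,0],[0,0,-0.2,0]]]' 4
python3 -m inch '[[[0,0,0,0],[0,0,0,0],[0,0,0,0],[0,0,0,0],[0,0,0,0],[0,0,0,0]]]' 6.5
python3 -m inch '[[[0,0,-0.5,0],[0,0,-2,0],[-0.5,0,-5,0],[-2,0,-8,0],[-4,0,-10,0],[-4,0,-10,0],[-4,0,-10,0],[-4,0,-10,0]]]' 6.5
python3 look.py w8 violet:38 green:38 yellow:16 coral:32.5
```

```text
clock: 15.7
eef_pos: [607.5, 131.9, 33.1]
tool_rot: [-3.141, -0.001, -0.0]
force: [-1.3, -0.1, 7.1]
width: 45.3
gripper_force: 62.5
clock: 16.2
eef_pos: [607.0, 131.9, 32.6]
tool_rot: [3.141, 0.0, 0.0]
force: [-0.8, -0.0, 0.1]
width: 65.3
gripper_force: 0.0
clock: 16.87
eef_pos: [567.5, 132.1, 132.8]
tool_rot: [-3.141, -0.001, 0.0]
force: [-0.4, 0.4, -0.9]
width: 65.2
gripper_force: 0.0
tcp [567.3 131.9 132.2] [0.3 0.4 1.1] w 65.05797784264674
violet (315, 190, 52) [607.1 132.   38. ] rel [ 39.8   0.2 -94.2]
green (504, 207, 56) [594.6  -3.4  38. ] rel [  27.3 -135.2  -94.2]
yellow (148, 347, 42) [463.3 280.9  16. ] rel [-104.   149.  -116.2]
coral (313, 387, 36) [434.1 133.3  32.5] rel [-133.2    1.5  -99.7]
coral (627, 362, 44) [ 459.4 -133.5   32.5] rel [-107.9 -265.3  -99.7]
```

View pics/w8.png

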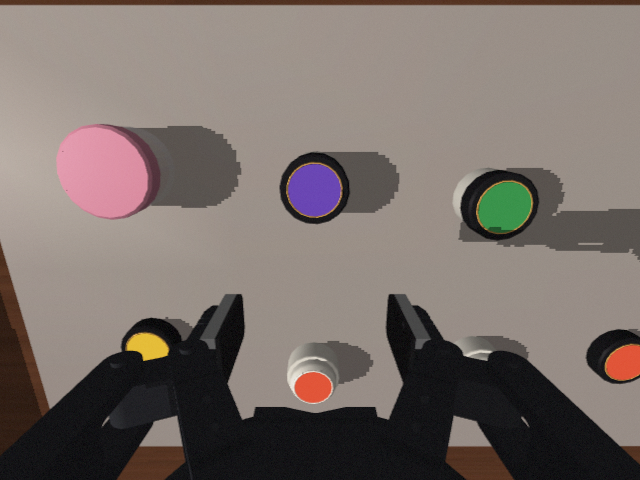

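The violet lid is seated and centred at (315,190), with green closed at (504,207). Next I move to look at the yellow lid.

```bash
python3 -m inch '[[[-2.3,-2.5,0,0],[-4.6,-5,0,0],[-6.9,-7.5,0,0],[-9.2,-10,0,0],[-11.5,-12.5,0,0],[-13,-14,0,0],[-13.7,-14.7,0,0],[-13.7,-14.7,0,0]]]' 6.5
python3 -m inch '[[[0,0,0,0],[0,0,0,0],[0,0,0,0]]]' 6.5
python3 look.py w9 yellow:16
```

```text
clock: 17.73
eef_pos: [428.5, 280.8, 132.2]
tool_rot: [3.142, 0.002, 0.004]
force: [-0.6, -0.1, 0.9]
width: 64.9
gripper_force: 0.0
clock: 17.98
eef_pos: [431.8, 277.2, 132.8]
tool_rot: [3.141, -0.001, -0.003]
force: [-0.0, -0.7, -0.3]
width: 64.9
gripper_force: 0.0
tcp [431.4 277.5 132.8] [0.8 0.7 0. ] w 64.71261536858599
yellow (309, 201, 48) [459.3 281.3  16. ] rel [  27.9    3.7 -116.8]
```

```bash
python3 -m inch '[[[1.5,-0.2,1,0],[2.8,-0.35,3,0],[2.8,-0.35,6,0],[2.8,-0.35,9,0],[2.8,-0.35,11,0],[2.8,-0.35,12,0],[2.8,-0.35,12.2,0],[2.8,-0.35,12.2,0]]]' 6.5
python3 -m inch '[[[0,0,0,0],[0,0,0,0],[0,0,0,0],[0,0,0,0],[0,0,0,0],[0,0,0,0],[0,0,0,0],[0,0,0,0]]]' 4
python3 -m inch '[[[0,0,-0.5,0],[0,0,-2,0],[0,0,-4,0],[0,0,-7,0],[0,0,-10,0],[0,0,-12,0],[2,0,-12,0],[4,1,-12,0]]]' 4
python3 -m inch '[[[1,2,0,0],[2,5,0,0],[2,8,0,0],[2,11,0,0],[2,14,0,0],[2,17,0,0],[1.5,20,0,0],[0,23,0,0]]]' 4
python3 -m inch '[[[-1.5,1.5,0,0],[-3.5,3.5,0,0],[-6,5,0,0],[-8,5.5,0,0],[-8.5,5.7,0,0],[-8.5,5.7,0,0],[-8.5,5.7,0,0],[-8.5,5.7,0,0]]]' 4
python3 look.py w10 yellow:32.5
```

```text
clock: 18.85
eef_pos: [458.3, 282.2, 10.7]
tool_rot: [3.141, 0.0, -0.0]
force: [0.2, 0.2, 0.7]
width: 65.1
gripper_force: 0.0
clock: 19.52
eef_pos: [459.6, 283.2, 14.4]
tool_rot: [-3.139, -0.004, -0.001]
force: [-3.0, -1.3, 20.3]
width: 40.0
gripper_force: 9.7
clock: 20.18
eef_pos: [498.7, 276.2, 134.2]
tool_rot: [-3.136, -0.004, 0.005]
force: [-0.1, 0.5, -1.4]
width: 39.9
gripper_force: 0.0
clock: 20.85
eef_pos: [500.6, 41.0, 132.3]
tool_rot: [-3.141, -0.006, -0.0]
force: [0.9, -0.4, 0.2]
width: 39.6
gripper_force: 0.0
clock: 21.52
eef_pos: [415.4, -13.9, 131.4]
tool_rot: [-3.141, -0.003, 0.001]
force: [-0.5, 0.3, 0.1]
width: 40.4
gripper_force: 0.0
tcp [414.9 -13.9 131.1] [1.1 0.1 0.5] w 40.19743501263738
yellow (317, 208, 44) [441.2 -15.6  32.5] rel [ 26.3  -1.7 -98.6]
```

View pics/w10.png

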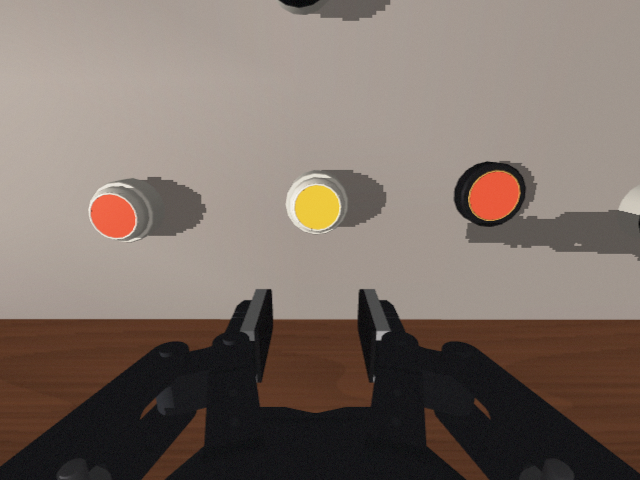

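The gripper is empty because the yellow lid slipped out: the grasp was too high. I'll grip lower from now on. The view shows the yellow pot at (317,208), the coral pot at (114,216) and the coral lid at (494,196). I'll take the coral lid now, since it is near.

```bash
python3 -m inch '[[[0.2,3,0,0],[0.2,6,0,0],[0.2,9,0,0],[0.2,12,0,0],[0.2,14,0,0],[0.2,14,0,0],[0.2,14,0,0],[0.2,14,0,0]]]' 6.5
python3 look.py w11 coral:16
```

```text
clock: 22.38
eef_pos: [415.1, -153.7, 130.6]
tool_rot: [-3.141, 0.001, 0.001]
force: [0.1, 0.4, 0.2]
width: 65.0
gripper_force: 0.0
tcp [ 415.2 -153.3  130.7] [0.1 0.5 0.1] w 65.05167627109094
coral (312, 196, 48) [ 447.  -151.6   16. ] rel [  31.8    1.7 -114.7]
```

```bash
python3 -m inch '[[[1.5,-0.1,1,0],[3.2,-0.17,3,0],[3.2,-0.17,6,0],[3.2,-0.17,9,0],[3.2,-0.17,11,0],[3.2,-0.17,12,0],[3.2,-0.17,12.5,0],[3.2,-0.17,12.5,0]]]' 6.5
python3 -m inch '[[[0,0,0,0],[0,0,0,0],[0,0,0,0],[0,0,0,0],[0,0,0,0],[0,0,0,0],[0,0,0,0],[0,0,0,0]]]' 4
python3 -m inch '[[[0,0,-0.5,0],[0,0,-2,0],[0,0,-4,0],[0,0,-7,0],[0,0,-10,0],[0,0,-12,0],[0,0,-12,0],[0,0,-12,0]]]' 4
```

```text
clock: 23.25
eef_pos: [446.8, -151.7, 4.3]
tool_rot: [-3.141, 0.002, 0.001]
force: [-0.2, 0.0, 0.1]
width: 64.9
gripper_force: 0.0
clock: 23.92
eef_pos: [447.3, -152.9, 6.0]
tool_rot: [-3.141, -0.001, 0.0]
force: [0.9, 0.3, 2.4]
width: 47.5
gripper_force: 61.7
clock: 24.58
eef_pos: [447.8, -152.8, 126.9]
tool_rot: [3.141, -0.002, 0.0]
force: [0.4, 0.2, -0.5]
width: 47.6
gripper_force: 61.7
```

```bash
python3 -m inch '[[[2,-0.5,0,0],[4,-2.5,0,0],[6,-5,0,0],[6.5,-8,0,0],[6.5,-11,0,0],[6.5,-14,0,0],[6.5,-17,0,0],[6.5,-20,0,0]]]' 4
python3 -m inch '[[[-1,-2.5,0,0],[-3,-5,0,0],[-5.5,-7,0,0],[-8.5,-8,0,0],[-10.5,-8.5,0,0],[-10.8,-8.5,0,0],[-10.8,-8.5,0,0],[-10.8,-8.5,0,0]]]' 4
python3 -m inch '[[[0,0,0,0],[0,0,0,0],[0,0,0,0]]]' 4
python3 look.py w12 coral:32.5
```

```text
clock: 25.25
eef_pos: [510.8, 48.5, 124.3]
tool_rot: [3.141, 0.003, -0.0]
force: [0.4, -1.8, -0.5]
width: 47.3
gripper_force: 61.7
clock: 25.92
eef_pos: [404.8, 131.8, 125.4]
tool_rot: [3.141, -0.0, -0.0]
force: [0.3, 0.1, -0.3]
width: 47.4
gripper_force: 61.7
clock: 26.17
eef_pos: [405.0, 131.6, 125.7]
tool_rot: [3.141, -0.001, -0.001]
force: [0.3, 0.1, 0.4]
width: 47.8
gripper_force: 61.7
tcp [404.7 131.8 125.7] [0.5 0.2 0.1] w 47.475827075798726
coral (315, 316, 83) [345.2 131.6  32.5] rel [-59.5  -0.2 -93.2]
coral (312, 205, 45) [434.6 133.3  32.5] rel [ 29.8   1.5 -93.2]
```

View pics/w12.png

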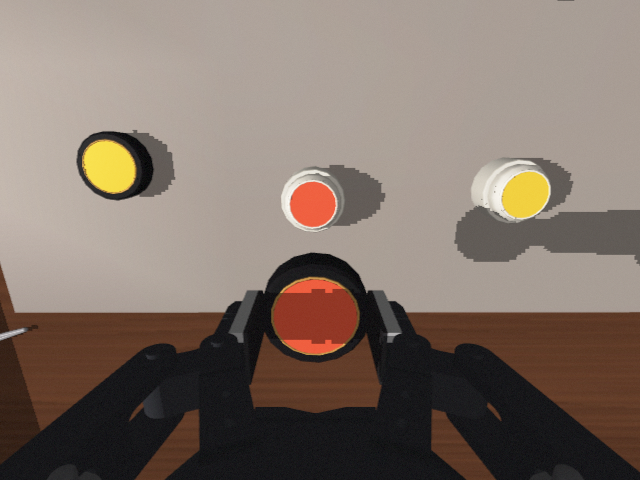

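The coral lid is held at (315,316), the coral pot is ahead at (312,205), and the yellow lid still lies on the table at (109,166). I lower the coral lid on.

```bash
python3 -m inch '[[[1.5,-0.1,0,0],[2.95,-0.15,0.5,0],[2.95,-0.15,1.5,0],[2.95,-0.15,3.5,0],[2.95,-0.15,6,0],[2.95,-0.15,8,0],[2.95,-0.15,8.5,0],[2.95,-0.15,8.5,0]]]' 4
python3 -m inch '[[[0,0,0.3,0],[0,0,0.5,0],[0,0,0.7,0],[0,0,0.8,0],[0,0,0.9,0],[0,0,1,0],[0,0,1,0],[0,0,1,0]]]' 4
python3 -m inch '[[[0,0,0.1,0],[0,0,0.2,0],[0,0,0.3,0],[0,0,0.3,0],[0,0,0.3,0]]]' 4
```

```text
clock: 27.03
eef_pos: [432.9, 133.2, 39.8]
tool_rot: [3.141, 0.003, -0.001]
force: [0.8, -0.8, -0.5]
width: 47.2
gripper_force: 61.8
clock: 27.7
eef_pos: [433.6, 133.7, 30.9]
tool_rot: [-3.142, -0.0, 0.0]
force: [-0.1, -1.0, 0.2]
width: 47.1
gripper_force: 61.8
clock: 28.12
eef_pos: [433.6, 133.6, 27.9]
tool_rot: [-3.142, -0.0, -0.0]
force: [-0.8, -0.1, 2.3]
width: 47.4
gripper_force: 62.0
```

```bash
python3 -m inch '[[[0,0,0.1,0],[0,0,0.2,0],[0,0,0.2,0],[0,0,0.2,0]]]' 4
python3 -m inch '[[[0,0,-0.2,0],[0,0,-0.2,0],[0,0,-0.2,0],[0,0,-0.2,0]]]' 4
python3 -m inch '[[[0,0,0,0],[0,0,0,0],[0,0,0,0],[0,0,0,0],[0,0,0,0],[0,0,0,0]]]' 6.5
python3 -m inch '[[[0,0,-0.5,0],[0,0,-2,0],[-0.5,0,-5,0],[-2,0,-8,0],[-3,0,-10,0],[-3,0,-10,0],[-3,0,-10,0],[-3,0,-10,0]]]' 6.5
python3 look.py w13 coral:38
python3 -m inch '[[[0.3,-3,0,0],[0.6,-6,0,0],[1,-9,0,0],[1.5,-12,0,0],[2.5,-14.6,0,0],[2.5,-14.6,0,0],[2.5,-14.6,0,0],[2.5,-14.6,0,0]]]' 6.5
python3 look.py w14 yellow:16
```

```text
clock: 28.45
eef_pos: [433.5, 133.7, 27.2]
tool_rot: [-3.14, -0.001, -0.001]
force: [-3.9, -1.0, 20.8]
width: 47.5
gripper_force: 64.1
clock: 28.78
eef_pos: [433.8, 133.7, 27.8]
tool_rot: [3.142, -0.0, 0.0]
force: [-0.1, -0.2, 3.9]
width: 47.4
gripper_force: 62.1
clock: 29.28
eef_pos: [433.5, 133.6, 27.7]
tool_rot: [3.142, 0.0, -0.0]
force: [0.3, -0.6, 0.3]
width: 65.1
gripper_force: 0.0
clock: 29.95
eef_pos: [403.9, 134.0, 127.8]
tool_rot: [-3.141, -0.001, 0.001]
force: [-0.5, -0.1, 0.3]
width: 65.0
gripper_force: 0.0
tcp [403.7 133.7 127.4] [0.3 0.6 0.7] w 65.22020316545363
coral (315, 205, 53) [433.8 133.5  38. ] rel [ 30.   -0.2 -89.4]
clock: 30.82
eef_pos: [428.2, 278.4, 127.1]
tool_rot: [3.14, 0.001, -0.001]
force: [1.0, -0.7, -0.2]
width: 65.2
gripper_force: 0.0
tcp [428.3 278.1 127.4] [0.2 0.5 0.6] w 65.17951908038997
yellow (309, 198, 50) [459.3 282.5  16. ] rel [  31.     4.4 -111.4]
```

View pics/w13.png

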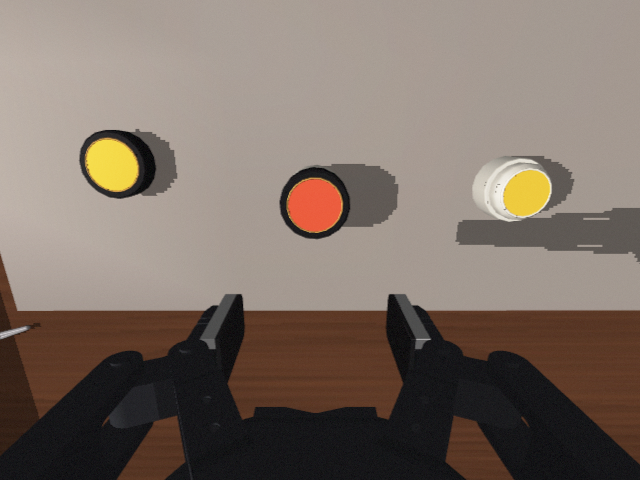

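The coral lid is closed and level at (315,205). Now the yellow lid, measured at (459.3,282.5), with a lower grip.

```bash
python3 -m inch '[[[1.5,-0.2,1,0],[3.1,-0.45,3,0],[3.1,-0.45,6,0],[3.1,-0.45,9,0],[3.1,-0.45,11,0],[3.1,-0.45,12,0],[3.1,-0.45,12.3,0],[3.1,-0.45,12.3,0]]]' 6.5
python3 -m inch '[[[0,0,0,0],[0,0,0,0],[0,0,0,0],[0,0,0,0],[0,0,0,0],[0,0,0,0],[0,0,0,0],[0,0,0,0]]]' 4
python3 -m inch '[[[0,0,-0.5,0],[0,0,-2,0],[0,0,-4,0],[0,0,-7,0],[0,0,-10,0],[0,0,-12,0],[0,0,-12,0],[0,0,-12,0]]]' 4
```

```text
clock: 31.68
eef_pos: [459.7, 283.5, 4.8]
tool_rot: [3.141, 0.0, -0.001]
force: [-0.3, -0.3, 1.5]
width: 65.0
gripper_force: 0.0
clock: 32.35
eef_pos: [460.5, 284.3, 6.7]
tool_rot: [-3.14, -0.002, -0.0]
force: [-0.9, -1.3, 6.5]
width: 47.7
gripper_force: 61.1
clock: 33.02
eef_pos: [460.2, 285.1, 126.5]
tool_rot: [-3.139, -0.003, 0.001]
force: [-0.2, 0.3, -0.8]
width: 47.0
gripper_force: 61.7
```

```bash
python3 -m inch '[[[2,0.5,0,0],[4,2,0,0],[6,4.5,0,0],[6.5,8,0,0],[6.5,11,0,0],[6.5,14,0,0],[6.5,17,0,0],[6.5,20,0,0]]]' 4
python3 -m inch '[[[-0.5,3,0,0],[-2.5,6,0,0],[-5.5,8.5,0,0],[-8.5,10,0,0],[-11,10.1,0,0],[-11.4,10.1,0,0],[-11.4,10.1,0,0],[-11.4,10.1,0,0]]]' 4
python3 -m inch '[[[0,0,0,0],[0,0,0,0],[0,0,0,0]]]' 4
python3 look.py w15 yellow:32.5
```

```text
clock: 33.68
eef_pos: [523.5, 82.8, 123.7]
tool_rot: [3.141, 0.002, 0.0]
force: [0.5, -0.4, -0.4]
width: 47.0
gripper_force: 61.7
clock: 34.35
eef_pos: [411.4, -16.6, 124.6]
tool_rot: [3.142, -0.001, 0.001]
force: [1.0, 1.1, -0.1]
width: 47.2
gripper_force: 61.7
clock: 34.6
eef_pos: [411.6, -16.6, 124.6]
tool_rot: [3.141, -0.001, 0.001]
force: [0.2, -0.3, -0.2]
width: 47.0
gripper_force: 61.7
tcp [411.3 -16.7 124.7] [0.6 0.2 0.1] w 47.49748813200025
yellow (315, 318, 84) [350.9 -16.9  32.5] rel [-60.4  -0.2 -92.2]
yellow (313, 205, 45) [441.3 -15.6  32.5] rel [ 30.    1.1 -92.2]
```

View pics/w15.png

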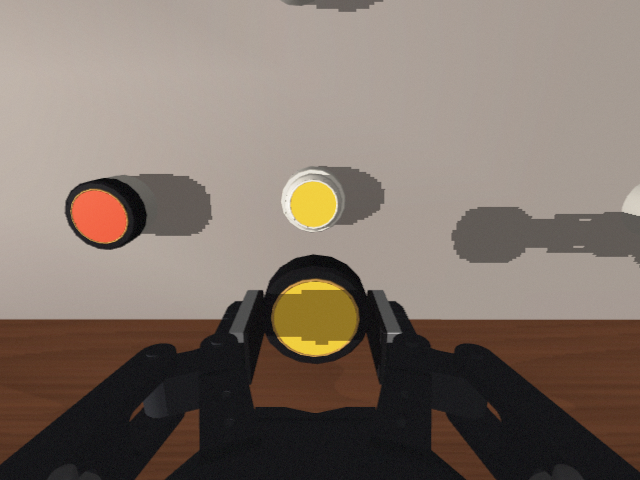

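The yellow lid is held level at (315,318), with the yellow pot ahead at (313,205). I place it the same way.

```bash
python3 -m inch '[[[1.5,-0.1,0,0],[3.05,-0.12,0.5,0],[3.05,-0.12,1.5,0],[3.05,-0.12,3.5,0],[3.05,-0.12,6,0],[3.05,-0.12,7.8,0],[3.05,-0.12,8.3,0],[3.05,-0.12,8.3,0]]]' 4
python3 -m inch '[[[0,0,0.3,0],[0,0,0.5,0],[0,0,0.7,0],[0,0,0.8,0],[0,0,0.9,0],[0,0,1,0],[0,0,1,0],[0,0,1,0]]]' 4
python3 -m inch '[[[0,0,0.1,0],[0,0,0.2,0],[0,0,0.3,0],[0,0,0.3,0],[0,0,0.3,0]]]' 4
```

```text
clock: 35.47
eef_pos: [440.3, -15.8, 40.9]
tool_rot: [-3.141, 0.003, -0.001]
force: [0.2, 0.2, -0.8]
width: 47.3
gripper_force: 61.7
clock: 36.13
eef_pos: [441.1, -15.6, 31.9]
tool_rot: [3.142, -0.0, 0.0]
force: [0.4, -0.3, 0.5]
width: 47.7
gripper_force: 61.7
clock: 36.55
eef_pos: [441.1, -15.6, 28.8]
tool_rot: [-3.142, 0.0, -0.0]
force: [0.2, 0.1, -0.4]
width: 47.4
gripper_force: 61.8
```

```bash
python3 -m inch '[[[0,0,0.1,0],[0,0,0.2,0],[0,0,0.3,0],[0,0,0.3,0],[0,0,0.3,0]]]' 4
```

```text
clock: 36.97
eef_pos: [440.9, -15.7, 27.8]
tool_rot: [-3.14, -0.002, -0.001]
force: [-4.3, 0.6, 30.3]
width: 47.0
gripper_force: 65.0
```

Seated firmly. I unload, release, rise, move the arm aside and check everything from the top camera.

```bash
python3 -m inch '[[[0,0,-0.2,0],[0,0,-0.25,0],[0,0,-0.25,0],[0,0,-0.25,0]]]' 4
python3 -m inch '[[[0,0,0,0],[0,0,0,0],[0,0,0,0],[0,0,0,0],[0,0,0,0],[0,0,0,0]]]' 6.5
python3 -m inch '[[[0,0,-0.5,0],[0,0,-2,0],[0,0,-5,0],[0,0,-8,0],[0,0,-12,0],[0,0,-15,0],[0,0,-18,0],[0,0,-18,0]]]' 6.5
python3 -m inch '[[[2,3,0,0],[2,6,0,0],[2,9,0,0],[2,12,0,0],[2,15,0,0],[2,18,0,0],[2,21,0,0],[2,24,0,0]]]' 6.5
python3 -m inch '[[[0,3,0,0],[0,6,0,0],[0,9,0,0],[0,12,0,0],[0,15,0,0],[0,18,0,0],[0,18,0,0],[0,18,0,0]]]' 6.5
python3 - <<'E'
from h import *
np.set_printoptions(precision=1,suppress=True)
ct,cs=camera_params('top'),camera_params('scene');T,S=get_image('top'),get_image('scene')
for c in HUE:
    bs=blobs(S,c)
    for b in blobs(T,c):
        p=onplane(ct,b[:2],38)
        if 400<p[0]<640 and abs(p[1])<320 and bs:
            q=min(bs,key=lambda s:np.linalg.norm(onplane(cs,s[:2],38)-p)); print(c,p,tri(ct,b[:2],cs,q[:2]))
cv2.imwrite('pics/end.png',cv2.resize(np.hstack([S[60:440,100:560],cv2.resize(T[130:400,100:560],(460,380))]),(800,330)))
E
```

```text
clock: 37.3
eef_pos: [441.2, -15.7, 28.4]
tool_rot: [-3.142, -0.0, 0.0]
force: [-0.9, 0.9, 6.3]
width: 47.3
gripper_force: 62.4
clock: 37.8
eef_pos: [441.0, -15.6, 28.2]
tool_rot: [3.142, 0.0, 0.0]
force: [0.0, -0.3, 0.5]
width: 64.6
gripper_force: 0.0
clock: 38.47
eef_pos: [443.9, -16.3, 213.1]
tool_rot: [-3.141, -0.009, -0.0]
force: [1.0, -0.3, -0.3]
width: 65.3
gripper_force: 0.0
clock: 39.13
eef_pos: [460.5, -256.7, 208.1]
tool_rot: [-3.141, 0.001, -0.0]
force: [1.2, 0.8, -0.4]
width: 65.0
gripper_force: 0.0
clock: 39.8
eef_pos: [459.6, -437.2, 207.8]
tool_rot: [3.141, 0.001, -0.003]
force: [-0.1, 0.8, -0.4]
width: 65.3
gripper_force: 0.0
green [593.7  -4.8  38. ] [594.9  -5.6  36.6]
yellow [437.9 -17.2  38. ] [439.  -18.3  34.6]
violet [605.9 131.2  38. ] [607.4 130.6  36. ]
coral [432.4 132.5  38. ] [433.6 131.5  36.7]
coral [545.7 -32.9  38. ] [515.1  98.2 114.1]
```

View pics/end.png

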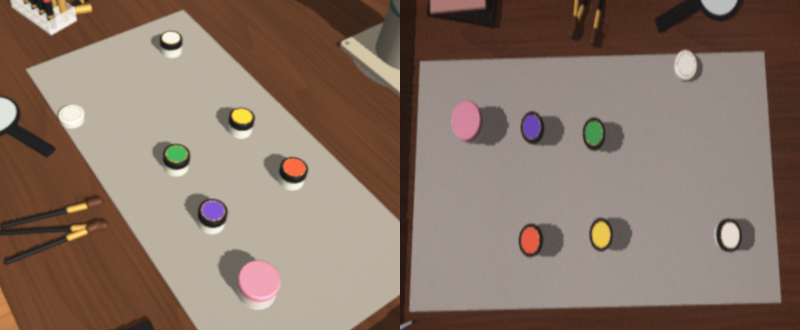

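All four pots are closed with matching lids at about 38 mm. The jar at (466,121) and the closed pot at (729,235) are undisturbed.

```bash
python3 -c "
from cell import order; print(order.finish_job())"
```

```text
the job is handed in; nothing more can be done
None
```

The job is handed in: all four pots are closed with their matching lids, seated and level in the final pictures, with the pots, powder jar and closed pot where they were; the yellow lid slipped from one grasp and stayed on the table, and it was regripped lower and placed.

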